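Push the staining trough into its place on the rail

TASK

Push the larger cream staining trough across the bench until it stands flush against the long aluminium rail and also against the steel end stop that is clamped at one end of the rail, square in that corner. Only push it with the fingers: do not lift, carry or tip it, and leave the small trough and everything else standing where it is. Finish with the hand clear of everything.

Things in the scene. Friction and masses are not known exactly. Their poses are not given: they have to be found in the camera images.
- trough: Larger cream staining trough: 90 mm along x, 100 along y, 66 tall, full of glass slides; 0.35 to 0.6 kg, loose, slides at a push of 2 to 6 N. Origin: centre of underside. Starts before the middle of the rail, up to 20 degrees out of line; its +x side (a 100 mm face) faces the rail and goes against it. Pushed at one point it may turn or jam on a corner; two spread fingers square it up.
- rail: Fixed straight aluminium rail on the bench, 540 mm long along its y, 32 mm tall, 12 mm thick with a low flange behind it. Origin: at bench height in the middle of its length, ON its front face, the one that looks to its -x, towards the robot; the rail's metal lies at positive x. It may be turned about 10 degrees either way.
- stop: Fixed steel end stop against the rail's front face, near the rail's left or right end (205 to 235 mm from its middle): block 90 mm along x (out from the rail), 40 along y, 34 tall, black thumb knob on top to 50 mm height. Origin: centre of underside; axes parallel to the rail's. The trough goes against its face towards the rail's middle, 20 mm from the origin.
- small_trough: The smaller cream trough, 86 mm along x, 70 mm along y, 46 mm tall, loose, with slides in it. It stands in line by the rail near the end opposite the stop, 205 to 235 mm from the rail's middle. Origin: centre of its underside. Leave it alone.
- jar: Clear squat specimen jar with a white cap, 50 mm diameter, 55 mm tall, on the robot's side of the rail. Origin: centre of its underside. Leave it alone.
- cassettes: Stack of four flat white and grey tissue cassettes, 40 x 28 mm, 26 mm tall, on the robot's side of the rail. Origin: centre of its underside. Leave it alone.
- brown_bottle: Brown glass reagent bottle, 76 mm diameter, 160 mm tall, behind the rail. Origin: centre of its underside. Leave it alone.
- white_bottle: White plastic bottle with a yellow cap, 64 mm diameter, 150 mm tall, behind the rail. Origin: centre of its underside. Leave it alone.
- beaker: Glass beaker, 84 mm across its rim, 100 mm tall, behind the rail. Origin: centre of its underside. Leave it alone.

How it is judged (in metres and radians):
At the end, for the whole second after the job is handed in: The large trough stands flat and still on the bench, its back face within 4.5 mm of the rail, its side within 4.5 mm of the end stop, square to the rail within about 3.5 degrees (x of trough in the frame of rail between -0.0495 and -0.04 m and y of trough in the frame of stop between -0.0745 and 0.0745 m and angle between the x axis of trough and the x axis of rail, either way round below 0.06 rad and angle between trough's own z axis and vertical below 0.03 rad and height (world z) of trough below 0.004 m and linear speed of trough below 0.01 m/s); the robot touches nothing.
It fails at once if the large trough is lifted off the bench (height (world z) of trough above 0.012 m).
It fails at once if the large trough is tipped (angle between trough's own z axis and vertical above 0.2 rad).
It fails at once if the small trough is moved more than 15 mm (distance of small_trough from where it was at the start of the episode above 0.015 m).
It fails at once if the jar or the cassette stack is moved more than 15 mm (distance of any of jar, cassettes from where it was at the start of the episode above 0.015 m).
It fails at once if a bottle or the beaker is moved more than 15 mm (distance of any of brown_bottle, white_bottle, beaker from where it was at the start of the episode above 0.015 m).
It also fails if it takes over 48 s, if anything falls off the work surface, if the arm or the gripper's body presses on something with over 40 N, if the wrist force passes 120 N, or if a joint passes its speed limit or range.

ROBOT

A 6-joint arm with a two-finger parallel gripper is mounted at the origin on the work surface. World frame = base frame: x ahead of the robot, y to its left, z up, the work surface at z = 0. Lengths are in mm, angles in rad, forces in N, time in s.
With the tool pointing down it reaches from about 300 to 775 mm from the base axis. Payload 14.6 kg.
Tool frame: the origin (TCP) lies on the front face of the gripper's body, between the roots of the fingers; the fingertips stand 97 mm ahead of it and the grasp point (between the pads) lies 78 mm ahead of it; z points along the fingers, y is the line along which they close (so a half turn about z gives the same grasp; the last joint's range is limited). The gripper opens to 94 mm and grips with 3 to 60 N. Pads are 16 mm wide; open, the fingers measure 119 mm over their backs; the gripper's body (75 mm by 177 mm) begins 78 mm behind the grasp point.
Start: joints at [-1.368, 0.3, 1.521, -0, 1.321, -0.067], TCP at [146.59, -530.096, 302.646] pointing down, gripper open.
Joint ranges: [-3.03, 3.03], [-0.79, 2.21], [0.23, 2.52], [-1.04, 4.18], [0, 3.07], [-2.55, 2.55]. Speed limits (rad/s): [2.22, 2.22, 2.57, 3.14, 3.14, 3.14].

INTERFACE

Orientations are given as [roll, pitch, yaw] about the fixed x, y, z axes, in that order (R = Rz(yaw) Ry(pitch) Rx(roll)).
In Python, from cell import * gives the robot as it stands.
- The arm moves only by the tool carry_out, never from a script. Its arguments are lists of equal length, an entry for each row: "slide": the shift along the world's x, y, z scaled (see below), a list of three; "dr": the turn, a rotation vector about the world's x, y, z scaled (see below), a list of three; "gripper": the opening in per cent of the stroke, from 0 (shut) to 100 (fully open). A call has 1 to 10 rows; each row is the pose to reach, as a shift and turn from the pose commanded when the call began, turning the shorter way round; what a row does not reach only later rows make up. The controller multiplies each number of a shift by 0.25 m and each number of a turn by 360 degrees. A row lasts 1/12 s, in which the tool goes at most 41.7 mm and 7.16 degrees, less where a joint would pass 70% of its speed; a pose out of reach is approached as far as the arm can. A call with a number of a shift or a turn outside -1 to 1 is refused whole. A call with a gripper value outside its range is refused whole. The fingers move at their own pace and stop on an object; "newtons" is the grip in N (left out, the last holds). Time passes only in rows, so rows that repeat a pose let the fingers close. It gives the time, the measured TCP pose, the force, the opening and the grip force at its end, in the units of the state.
- read_state(): the state, without advancing time (a new reading comes with each control period).
- camera(name): name is "side" or "top" or "wrist"; returns the picture (480x640x3 uint8, red, green, blue); there is no depth.
- camera_model(name): a dict with "vfov" (degrees; the focal length in pixels is half the picture's height over the tangent of half this angle, whatever the lens; pixels are square), "cx", "cy" (the principal point, pixels), "k1" (the pictures are not rectified: a ray, as slopes to the right and down, at radius r is drawn at 1 + k1 r^2 times it, then the intrinsics apply), "R" (3x3) and "t" (3): a world point X has camera coordinates R X + t. Camera axes: x right, y down, z forward; pixel columns grow to the right and rows downward; lengths in mm; the calibration is good to about 2 mm. A picture is of the moment at which its call begins: read the wrist's pose just before it. camera_model takes no time and is no camera call; for the wrist camera it gives the pose at the moment of the call.
- sign_off(): hands the job in; it is judged then, once.
The state is a dict: "clock": time; "joints": joint angles; "qd": joint speeds; "effort": joint torques, N m; "eef_pos": TCP position; "eef_rot": TCP orientation; "wrist_force": force on the tool from outside, world axes, zero at the start; "moment": the same for the moment, N m; "finger_gap": finger opening in mm; "finger_force": force on a finger pad.
Only numpy, scipy, OpenCV 4.12 (cv2) and the standard library are available. Lean on these libraries where they do the work, as an engineer would, in place of code of your own. Each camera call takes 0.05 s, during which the arm holds its last target. There are 200 camera calls.

## Working session

There is one attempt and no reset: what is moved stays moved. The work goes in short steps, Python scripts to look and compute and a tool call to move; the robot and the scene stay as the last step left them, time stands still between calls to the robot, and variables do not carry over. Pictures are saved under pics/ and viewed, at most 10 in all, crops included, and the job is handed in when it is done.

Besides the shell and the picture viewer there is one more tool, called after "Call:" as name(argument=value, ...) on one line, values as JSON. carry_out: Moves the arm, as the interface text tells. Its arguments: {"type":"object","properties":{"slide":{"type":"array","items":{"type":"array","items":{"type":"number","minimum":-1,"maximum":1}}},"dr":{"type":"array","items":{"type":"array","items":{"type":"number","minimum":-1,"maximum":1}}},"gripper":{"type":"array","items":{"type":"number"}},"newtons":{"type":"number"}},"required":["slide","dr","gripper"]}

```bash
mkdir -p pics; python3 - <<'E'
from cell import *
import cv2
for n in ("top","side"):
    im=camera(n); cv2.imwrite(f"pics/{n}0.png",im[:,:,::-1]); m=camera_model(n); print(n,m)
print(read_state())
E
```

```text
top {'vfov': 42.709756188517716, 'cx': 324.0358536716446, 'cy': 244.5418556331174, 'k1': -0.03426914828246735, 'R': array([[-0.02145233, -0.9997582 , -0.00483086],
       [-0.98508994,  0.02196208, -0.17063257],
       [ 0.1706974 ,  0.00109837, -0.98532289]]), 't': array([ 42.39468821, 627.34849438, 908.95901216])}
side {'vfov': 49.67320761194864, 'cx': 320.87629999822667, 'cy': 234.60004499837004, 'k1': -0.09095886618927693, 'R': array([[-0.92858449, -0.37051522,  0.02119712],
       [-0.26735366,  0.62824138, -0.73063998],
       [ 0.25739633, -0.68412808, -0.6824338 ]]), 't': array([575.89612006, 185.03467597, 685.89586333])}
{'clock': 0.1, 'joints': array([-1.36757341e+00,  3.00412283e-01,  1.52147348e+00,  4.44878809e-05,
        1.32068939e+00, -6.66247910e-02]), 'qd': array([-0.0008979 , -0.0007994 , -0.00033582, -0.00016221, -0.00237257,
        0.00099414]), 'effort': array([ 9.22985819e-04, -5.32644224e+01, -3.53283870e+01,  7.09332875e-02,
        2.35018943e-02, -6.46865396e-05]), 'eef_pos': array([ 146.58888429, -529.98260887,  302.16406213]), 'eef_rot': array([-3.14061521e+00, -1.08407265e-04,  2.69836626e-01]), 'wrist_force': array([-0.12153992, -0.13804538, -0.12950025]), 'moment': array([-0.02812172,  0.00717194,  0.00203106]), 'finger_force': 0.0, 'finger_gap': 94.06290553526345}
```

View pics/top0.png

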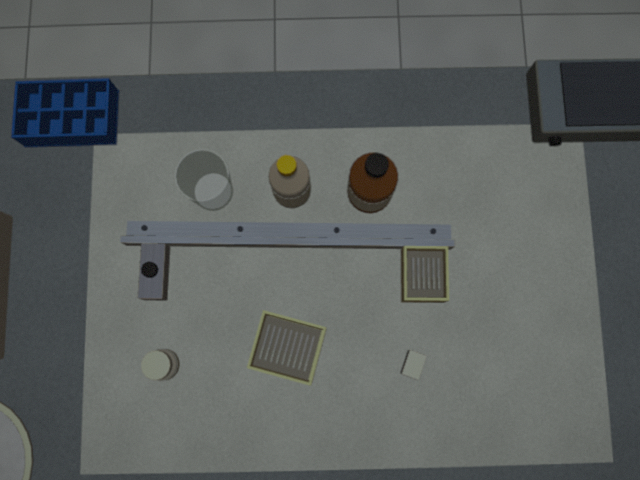

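View pics/side0.png

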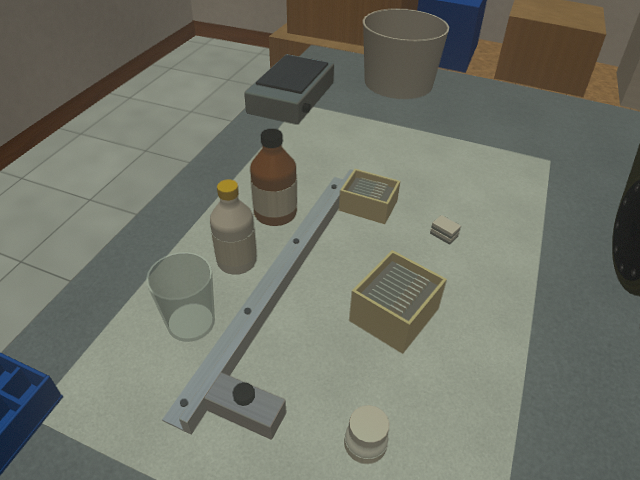

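The top view shows the stop at the left (+y) end of the rail at about (152,270), and the trough at about (287,347), turned about 14°. The jar is at (158,365) and the cassettes at (413,364). I'll measure the edges next.

```bash
cat > h.py <<'E'
import numpy as np, cv2
from cell import *
def ray(m,uv):
    f=240/np.tan(np.radians(m["vfov"])/2); uv=np.atleast_2d(np.array(uv,float))
    K=np.array([[f,0,m["cx"]],[0,f,m["cy"]],[0,0,1]])
    n=cv2.undistortPoints(uv[:,None],K,np.array([m["k1"],0,0,0,0]))[:,0]
    R=np.array(m["R"]); d=np.c_[n,np.ones(len(n))]@R; return -R.T@np.array(m["t"]),d
def plane(m,uv,z):
    c,d=ray(m,uv); return (c+d*((z-c[2])/d[:,2])[:,None])
def tri(ms,uvs):
    A=np.zeros((3,3));b=np.zeros(3)
    for m,uv in zip(ms,uvs):
        c,d=ray(m,uv); d=d[0]/np.linalg.norm(d[0]); P=np.eye(3)-np.outer(d,d); A+=P;b+=P@c
    return np.linalg.solve(A,b)
def troughmask(im):
    hsv=cv2.cvtColor(im,cv2.COLOR_RGB2HSV)
    return cv2.inRange(hsv,(18,60,90),(35,255,255))
E
python3 - <<'E'
from h import *
out=[]
for n in("top","side"):
    im=cv2.imread(f"pics/{n}0.png")[:,:,::-1].copy(); mk=troughmask(im); m=camera_model(n)
    cs=cv2.findContours(mk,cv2.RETR_EXTERNAL,cv2.CHAIN_APPROX_NONE)[0]
    for c in cs:
        if cv2.contourArea(c)<800: continue
        p=cv2.approxPolyDP(cv2.convexHull(c),4,True)[:,0]; print(n,cv2.contourArea(c),p.tolist())
        if n=="top":
            r=cv2.minAreaRect(c); b=cv2.boxPoints(r); print(plane(m,b,66 if cv2.contourArea(c)>3000 else 46).round(1).tolist())
im=cv2.imread("pics/top0.png")
a=cv2.resize(im[210:310,115:215],None,fx=4,fy=4,interpolation=cv2.INTER_CUBIC)
b=cv2.resize(im[210:310,365:465],None,fx=4,fy=4,interpolation=cv2.INTER_CUBIC)
cv2.imwrite("pics/c1.png",cv2.convertScaleAbs(np.hstack([a,b]),alpha=1.3))
E
```

```text
top 2258.0 [[447, 247], [448, 299], [405, 299], [404, 247]]
[[622.8, -97.6, 46.0], [621.2, -167.3, 46.0], [537.5, -162.6, 46.0], [539.1, -94.0, 46.0]]
side 5993.5 [[392, 250], [446, 279], [437, 309], [403, 352], [350, 320], [352, 290]]
side 2220.5 [[354, 169], [399, 181], [384, 223], [339, 209], [341, 188]]
side 1967.5 [[606, 34], [509, 14], [516, 0], [603, 7]]
```

View pics/c1.png

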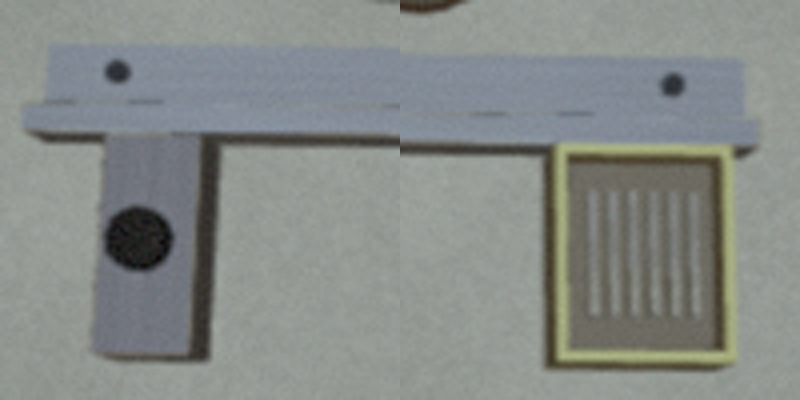

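The crop shows the rail's front top edge running from about (121,242.7) to (453.8,246.5). The inner top edge of the stop runs from (165,245) to (162.5,298.7).

```bash
python3 - <<'E'
from h import *
m=camera_model("top");ms=camera_model("side")
im=cv2.imread("pics/top0.png")[:,:,::-1].copy(); mk=troughmask(im)
mk[:300]=0;mk[:,:235]=0;mk[:,340:]=0
r=cv2.minAreaRect(cv2.findNonZero(mk)); b=cv2.boxPoints(r); print(b.tolist())
P=plane(m,b,66)[:,:2]; print("trough",P.round(1).tolist(),P.mean(0), [np.linalg.norm(P[i]-P[i-1]).round(1) for i in range(4)])
e=[P[1]-P[0],P[2]-P[1],P[2]-P[3]]; print("angs",[np.degrees(np.arctan2(v[1],v[0])).round(1) for v in e])
R=plane(m,[[121,242.7],[453.8,246.5]],32); v=R[0]-R[1]; print("rail",R.round(1),np.linalg.norm(v),"yaw",np.degrees(np.arctan2(-v[0],v[1])))
print("stop",plane(m,[[165,245],[162.5,298.7],[141.2,244],[138,297.5]],34).round(1))
print("jar top",plane(m,[[156,365]],55),"cass",plane(m,[[413,364]],26), "knob",plane(m,[[149.7,269.5]],50))
# heights by two views: nearest side corner etc
bs=sorted(b.tolist())
for t,s in(((b[np.argmin(b[:,0])]),(403,315)),): pass
pr=lambda X:( lambda c:c)(np.array(ms["R"])@X+np.array(ms["t"]))
f=240/np.tan(np.radians(ms["vfov"])/2)
for p in P:
    c=pr(np.r_[p,66]);print("side px",(f*c[:2]/c[2]+[ms["cx"],ms["cy"]]).round(0))
for t,s in(((265,312),(351,291)),((325,327),(392,251)),((311,381),(446,281))): print(tri([m,ms],[t,s]).round(1))
E
```

```text
[[247.14614868164062, 367.1307373046875], [262.6538391113281, 310.26922607421875], [325.9461364746094, 327.53076171875], [310.4384460449219, 384.39227294921875]]
trough [[441.9, 148.0], [526.6, 124.3], [498.5, 28.5], [414.7, 53.5]] [470.40966341  88.57395242] [np.float64(98.4), np.float64(87.9), np.float64(99.8), np.float64(87.5)]
angs [np.float64(-15.7), np.float64(-106.4), np.float64(-16.6)]
rail [[ 642.3  356.4   32. ]
 [ 624.1 -179.5   32. ]] 536.1935917459775 yaw -1.9405822862986033
stop [[636.5 284.3  34. ]
 [550.3 286.4  34. ]
 [639.  322.9  34. ]
 [552.9 325.5  34. ]]
jar top [[447.46375133 288.59072421  55.        ]] cass [[ 440.25116767 -106.38277187   26.        ]] knob [[595.1424111  303.34766923  50.        ]]
side px [410. 323.]
side px [353. 290.]
side px [393. 249.]
side px [447. 278.]
[526.7 121.7  60.5]
[499.   29.9  63.9]
[416.3  52.6  58.7]
```

Call:
carry_out(slide=[[1,1,0],[1,1,0],[1,1,0],[1,1,0],[1,1,0],[1,1,0],[1,1,0],[1,1,0],[1,1,0],[1,1,0]], dr=[[0,0,-0.0483],[0,0,-0.0483],[0,0,-0.0483],[0,0,-0.0483],[0,0,-0.0483],[0,0,-0.0483],[0,0,-0.0483],[0,0,-0.0483],[0,0,-0.0483],[0,0,-0.0483]], gripper=[64,64,64,64,64,64,64,64,64,64])

```text
clock: 0.93
eef_pos: [398.9, -277.1, 302.4]
eef_rot: [-3.141, -0.0, -0.03]
wrist_force: [0.9, -0.7, 0.9]
finger_gap: 60.2
finger_force: 0.0
```

Call:
carry_out(slide=[[-0.06,1,0],[-0.06,1,0],[-0.06,1,0],[-0.06,1,0],[-0.06,1,0],[-0.06,1,0],[-0.06,1,0],[-0.06,1,0]], dr=[[0,0,0],[0,0,0],[0,0,0],[0,0,0],[0,0,0],[0,0,0],[0,0,0],[0,0,0]], gripper=[64,64,64,64,64,64,64,64])

```text
clock: 1.6
eef_pos: [381.4, -28.8, 302.7]
eef_rot: [3.141, -0.0, -0.03]
wrist_force: [0.9, -0.3, -0.2]
finger_gap: 60.0
finger_force: 0.0
```

Call:
carry_out(slide=[[0,0.48,0],[0,0.48,0],[0,0.48,0],[0,0.48,-0.4],[0,0.48,-0.4],[0,0.48,-0.76],[0,0.48,-0.76],[0,0.48,-0.76],[0,0.48,-0.76],[0,0.48,-0.76]], dr=[[0,0,0],[0,0,0],[0,0,0],[0,0,0],[0,0,0],[0,0,0],[0,0,0],[0,0,0],[0,0,0],[0,0,0]], gripper=[64,64,64,64,64,64,64,64,64,64])

```text
clock: 2.43
eef_pos: [381.8, 88.8, 112.4]
eef_rot: [3.141, 0.002, -0.035]
wrist_force: [-0.2, 0.3, 0.5]
finger_gap: 59.9
finger_force: 0.0
```

Call:
carry_out(slide=[[0.03,0,0],[0.06,0,0],[0.09,-0.003,0],[0.12,-0.004,0],[0.15,-0.005,0],[0.18,-0.006,0],[0.21,-0.007,0],[0.24,-0.008,0],[0.27,-0.009,0],[0.3,-0.01,0]], dr=[[0,0,0],[0,0,0],[0,0,0],[0,0,0],[0,0,0],[0,0,0],[0,0,0],[0,0,0],[0,0,0],[0,0,0]], gripper=[64,64,64,64,64,64,64,64,64,64])

```text
clock: 3.27
eef_pos: [457.2, 87.4, 113.2]
eef_rot: [-3.142, 0.001, -0.033]
wrist_force: [-6.6, -1.1, 4.8]
finger_gap: 59.9
finger_force: 3.3
```

```bash
cat >> h.py <<'E'
def side_trough(name):
    im=camera("side"); m=camera_model("side"); cv2.imwrite(f"pics/{name}.png",im[:,:,::-1]); return im,m
E
python3 - <<'E'
from h import *
im=camera("top");cv2.imwrite("pics/t1.png",im[:,:,::-1])
im2=camera("side");cv2.imwrite("pics/s1.png",im2[:,:,::-1])
cv2.imwrite("pics/s1c.png",np.hstack([im[180:440,100:480],im2[160:420,130:510]])[:,:,::-1])
E
```

```text
(no output)
```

View pics/s1c.png

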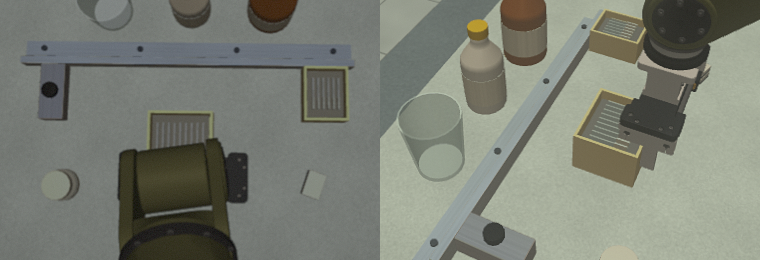

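The crop shows the trough squared up to the rail, with both fingers on its near face. I'll keep pushing towards the rail.

Call:
carry_out(slide=[[0.03,-0.001,0],[0.06,-0.002,0],[0.09,-0.003,0],[0.12,-0.004,0],[0.15,-0.005,0],[0.18,-0.006,0],[0.21,-0.007,0],[0.24,-0.008,0],[0.27,-0.009,0],[0.27,-0.009,0]], dr=[[0,0,0],[0,0,0],[0,0,0],[0,0,0],[0,0,0],[0,0,0],[0,0,0],[0,0,0],[0,0,0],[0,0,0]], gripper=[64,64,64,64,64,64,64,64,64,64])

```text
clock: 4.2
eef_pos: [525.3, 85.1, 112.9]
eef_rot: [-3.141, -0.001, -0.034]
wrist_force: [-0.6, 0.3, 0.1]
finger_gap: 60.3
finger_force: 0.0
```

Call:
carry_out(slide=[[0.008,0,0],[0.016,0,0],[0.024,0,0],[0.032,0,0],[0.032,0,0]], dr=[[0,0,0],[0,0,0],[0,0,0],[0,0,0],[0,0,0]], gripper=[64,64,64,64,64])

```text
clock: 4.62
eef_pos: [532.0, 85.2, 112.7]
eef_rot: [3.142, 0.0, -0.034]
wrist_force: [-1.7, 0.8, 1.4]
finger_gap: 60.0
finger_force: 1.2
```

Call:
carry_out(slide=[[0.006,0,0],[0.012,0,0],[0.018,0,0],[0.018,0,0]], dr=[[0,0,0],[0,0,0],[0,0,0],[0,0,0]], gripper=[64,64,64,64])

```text
clock: 4.95
eef_pos: [534.8, 85.3, 112.7]
eef_rot: [3.141, 0.006, -0.033]
wrist_force: [-22.4, -1.3, 16.7]
finger_gap: 60.3
finger_force: 11.4
```

Call:
carry_out(slide=[[-0.06,0,0],[-0.06,0,0.15],[-0.06,0,0.32],[-0.06,0,0.32],[0.06,-0.15,0.32],[0.2,-0.3,0.32],[0.2,-0.3,0.32],[0.2,-0.3,0.32],[0.2,-0.3,0.32],[0.2,-0.3,0.32]], dr=[[0,0,0],[0,0,0],[0,0,0],[0,0,0],[0,0,0],[0,0,0],[0,0,0],[0,0,0],[0,0,0],[0,0,0]], gripper=[64,64,64,64,0,0,0,0,0,0])

```text
clock: 5.78
eef_pos: [586.1, 10.7, 192.4]
eef_rot: [-3.141, 0.0, -0.033]
wrist_force: [-0.0, 0.3, 1.2]
finger_gap: 23.8
finger_force: 0.0
```

```bash
python3 - <<'E'
from h import *
print(read_state()["eef_pos"],read_state()["finger_gap"])
im=camera("top");cv2.imwrite("pics/t2.png",im[:,:,::-1])
im2=camera("side");cv2.imwrite("pics/s2.png",im2[:,:,::-1])
cv2.imwrite("pics/s2c.png",np.hstack([im[180:440,100:480],im2[160:420,130:510]])[:,:,::-1])
E
```

```text
[586.13683647  10.69678486 192.43421287] 23.819084910170933
```

View pics/s2c.png

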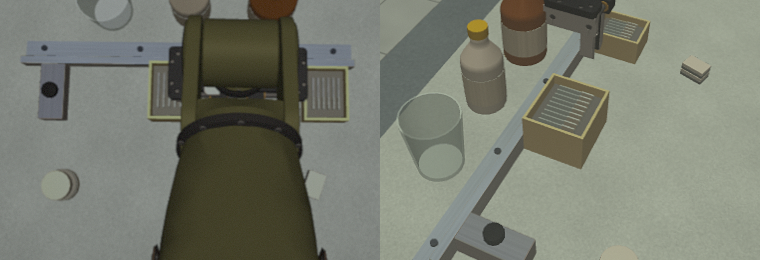

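The trough stands flush against the rail. Its +y edge is at about column 248 in the top view. I'll check the clearance to the bottles before lowering.

```bash
python3 - <<'E'
from h import *
m=camera_model("top")
print(plane(m,[[376,164]],160),plane(m,[[287,165]],150),plane(m,[[203,177]],100),plane(m,[[249,243],[249,300]],66))
E
```

```text
[[724.69806085 -48.06848556 160.        ]] [[729.22825688  79.52395691 150.        ]] [[728.85715422 211.02961845 100.        ]] [[631.07225152 144.98372642  66.        ]
 [542.6663635  145.06674266  66.        ]]
```

Call:
carry_out(slide=[[0,0,0],[0,0,0],[0,0,0],[0,0,0]], dr=[[0,0,0],[0,0,0],[0,0,0],[0,0,0]], gripper=[0,0,0,0])

```text
clock: 6.22
eef_pos: [586.5, 10.4, 192.8]
eef_rot: [-3.142, -0.0, -0.033]
wrist_force: [0.0, 1.1, -0.3]
finger_gap: 0.6
finger_force: 0.0
```

Call:
carry_out(slide=[[0,0,-0.16],[0,0,-0.32],[0,0,-0.32],[0.002,0.04,-0.32],[0.003,0.08,-0.32],[0.004,0.12,-0.32],[0.006,0.16,-0.32],[0.007,0.2,-0.32],[0.008,0.24,-0.32],[0.009,0.27,-0.32]], dr=[[0,0,0],[0,0,0],[0,0,0],[0,0,0],[0,0,0],[0,0,0],[0,0,0],[0,0,0],[0,0,0],[0,0,0]], gripper=[0,0,0,0,0,0,0,0,0,0])

```text
clock: 7.05
eef_pos: [589.8, 78.8, 115.2]
eef_rot: [3.141, -0.004, -0.033]
wrist_force: [-0.1, -7.3, 5.9]
finger_gap: 0.7
finger_force: 3.9
```

Call:
carry_out(slide=[[0.001,0.03,0],[0.002,0.06,0],[0.003,0.09,0],[0.004,0.12,0],[0.005,0.15,0],[0.006,0.18,0],[0.007,0.21,0],[0.007,0.21,0]], dr=[[0,0,0],[0,0,0],[0,0,0],[0,0,0],[0,0,0],[0,0,0],[0,0,0],[0,0,0]], gripper=[0,0,0,0,0,0,0,0])

```text
clock: 7.72
eef_pos: [591.2, 132.0, 114.8]
eef_rot: [-3.141, -0.003, -0.032]
wrist_force: [-0.4, 0.4, 0.7]
finger_gap: 0.5
finger_force: 0.0
```

```bash
python3 - <<'E'
from h import *
print(read_state()["eef_pos"])
im=camera("top");im2=camera("side")
cv2.imwrite("pics/s3c.png",np.hstack([im[180:440,100:480],im2[160:420,130:510]])[:,:,::-1])
E
```

```text
[591.20790694 131.9585702  114.82420757]
```

View pics/s3c.png

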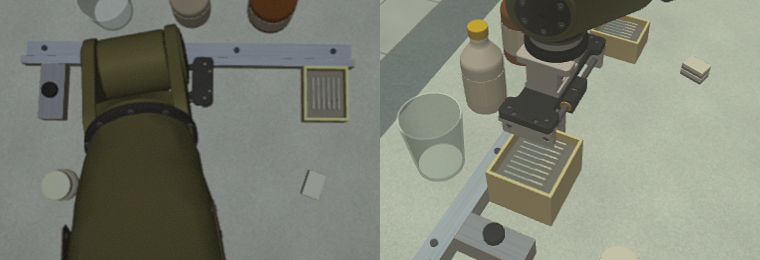

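The trough is still flush with the rail and in line, about 40 mm short of the stop. I'll go on more gently.

Call:
carry_out(slide=[[0.001,0.02,0],[0.001,0.04,0],[0.002,0.06,0],[0.003,0.08,0],[0.003,0.1,0],[0.004,0.12,0],[0.005,0.136,0],[0.005,0.148,0],[0.005,0.148,0]], dr=[[0,0,0],[0,0,0],[0,0,0],[0,0,0],[0,0,0],[0,0,0],[0,0,0],[0,0,0],[0,0,0]], gripper=[0,0,0,0,0,0,0,0,0])

```text
clock: 8.57
eef_pos: [592.1, 167.4, 113.3]
eef_rot: [3.142, -0.001, -0.034]
wrist_force: [-0.2, -0.0, 0.8]
finger_gap: 0.5
finger_force: 0.3
```

Call:
carry_out(slide=[[0,0.006,0],[0,0.012,0],[0,0.018,0],[0,0.018,0]], dr=[[0,0,0],[0,0,0],[0,0,0],[0,0,0]], gripper=[0,0,0,0])

```text
clock: 8.9
eef_pos: [592.1, 171.5, 113.3]
eef_rot: [3.141, -0.001, -0.034]
wrist_force: [0.2, -5.1, 4.9]
finger_gap: 0.3
finger_force: 2.2
```

Call:
carry_out(slide=[[0,0.006,0],[0,0.012,0],[0,0.012,0]], dr=[[0,0,0],[0,0,0],[0,0,0]], gripper=[0,0,0])

```text
clock: 9.15
eef_pos: [592.2, 172.5, 113.3]
eef_rot: [3.138, 0.0, -0.035]
wrist_force: [-2.4, -21.4, 8.5]
finger_gap: 0.3
finger_force: 10.9
```

Call:
carry_out(slide=[[0,-0.08,0],[0,-0.08,0],[0,-0.08,0.17],[0,-0.08,0.34],[0,-0.08,0.34],[-0.15,0.0,0.34],[-0.31,0.1,0.34],[-0.31,0.25,0.34],[-0.31,0.25,0.34],[-0.31,0.25,0.34]], dr=[[0,0,0],[0,0,0],[0,0,0],[0,0,0],[0,0,0],[0,0,0],[0,0,0],[0,0,0],[0,0,0],[0,0,0]], gripper=[0,0,0,0,0,64,64,64,64,64])

```text
clock: 9.98
eef_pos: [513.7, 239.1, 197.9]
eef_rot: [-3.141, -0.001, -0.031]
wrist_force: [0.6, 0.2, 0.3]
finger_gap: 30.4
finger_force: 0.0
```

Call:
carry_out(slide=[[0,0,0],[0,0,0],[0,0,-0.16],[0,0,-0.32],[0,0,-0.33],[0,0,-0.33]], dr=[[0,0,0],[0,0,0],[0,0,0],[0,0,0],[0,0,0],[0,0,0]], gripper=[64,64,64,64,64,64])

```text
clock: 10.48
eef_pos: [514.1, 236.2, 113.9]
eef_rot: [3.14, 0.004, -0.035]
wrist_force: [-0.4, -0.1, 1.5]
finger_gap: 60.3
finger_force: 0.0
```

Call:
carry_out(slide=[[0.03,0,0],[0.06,0,0],[0.08,0,0],[0.09,0,0],[0.1,0,0],[0.106,0,0],[0.112,0,0],[0.112,0,0]], dr=[[0,0,0],[0,0,0],[0,0,0],[0,0,0],[0,0,0],[0,0,0],[0,0,0],[0,0,0]], gripper=[64,64,64,64,64,64,64,64])

```text
clock: 11.15
eef_pos: [540.2, 237.3, 115.9]
eef_rot: [3.14, 0.007, -0.034]
wrist_force: [-28.9, -3.8, 21.8]
finger_gap: 60.2
finger_force: 14.6
```

Call:
carry_out(slide=[[-0.05,0,0],[-0.1,0,0],[-0.1,0,0.15],[-0.1,0,0.4],[-0.1,0,0.6],[-0.3,-0.5,0.6],[-0.5,-1,0.6],[-0.5,-1,0.6],[-0.5,-1,0.6],[-0.5,-1,0.6]], dr=[[0,0,0],[0,0,0],[0,0,0],[0,0,0],[0,0,0],[0,0,0],[0,0,0],[0,0,0],[0,0,0],[0,0,0]], gripper=[64,64,64,64,64,64,64,64,64,64])

```text
clock: 11.98
eef_pos: [439.5, 43.8, 260.3]
eef_rot: [-3.142, -0.001, -0.033]
wrist_force: [1.4, -1.0, 1.1]
finger_gap: 60.2
finger_force: 0.0
```

Call:
carry_out(slide=[[0,-0.6,0],[0,-0.6,0],[0,-0.6,0],[0,-0.6,0],[0,-0.6,0],[0,-0.6,0]], dr=[[0,0,0],[0,0,0],[0,0,0],[0,0,0],[0,0,0],[0,0,0]], gripper=[64,64,64,64,64,64])

```text
clock: 12.48
eef_pos: [440.5, -105.7, 259.9]
eef_rot: [3.142, -0.0, -0.036]
wrist_force: [-0.1, 0.5, -0.4]
finger_gap: 60.1
finger_force: 0.0
```

```bash
python3 - <<'E'
from h import *
print(read_state()["eef_pos"])
im=camera("top");im2=camera("side");cv2.imwrite("pics/t4.png",im[:,:,::-1])
z=lambda a:cv2.convertScaleAbs(cv2.resize(a,None,fx=3,fy=3,interpolation=cv2.INTER_CUBIC),alpha=1.3)
cv2.imwrite("pics/s4c.png",np.hstack([z(im[210:320,125:255]),z(im2[290:400,190:320])])[:,:,::-1])
hsv=troughmask(im);hsv[:230]=0;hsv[320:]=0;hsv[:,:130]=0;hsv[:,290:]=0
r=cv2.minAreaRect(cv2.findNonZero(hsv));m=camera_model("top");P=plane(m,cv2.boxPoints(r),66)[:,:2]
print(P.round(1).tolist(),P.mean(0).round(1))
for i in range(4): v=P[i]-P[i-1];print(np.degrees(np.arctan2(v[1],v[0])).round(1),np.linalg.norm(v).round(1))
E
```

```text
[ 440.45314141 -105.71532877  259.89099951]
[[550.2, 286.5], [640.3, 287.2], [636.3, 183.8], [546.5, 184.8]] [593.3 235.6]
87.9 101.8
0.5 90.1
-92.2 103.4
179.4 89.8
```

View pics/s4c.png

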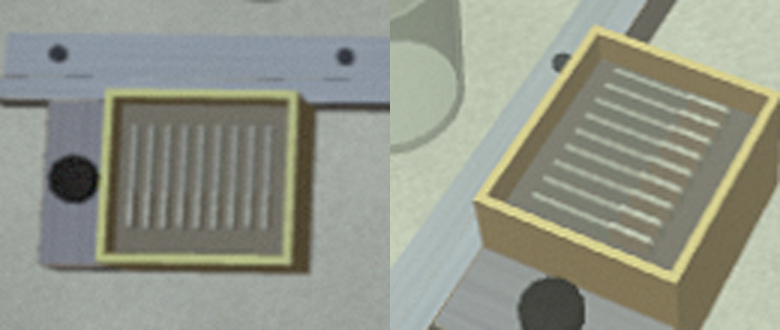

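The trough sits square in the corner. Its centre measures (593.3, 235.6), against a goal of (593.2, 236), so I'm handing in.

```bash
python3 -c "
from cell import *
print(sign_off())"
```

```text
the job is handed in; nothing more can be done
None
```

I pushed the large trough square into the corner between the rail and the end stop, with its measured centre within 1 mm of the goal, moved the hand clear, and handed the job in at about 13 s; no verdict came back.

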